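Hold open the laser head's gravity shutter

ROBOT

A 7-joint arm with a two-finger parallel gripper is mounted at the origin on the work surface. World frame = base frame: x ahead of the robot, y to its left, z up, the work surface at z = 0. Lengths are in m, angles in rad, forces in N, time in s.
With the tool pointing down it reaches from about 0.425 to 0.95 m from the base axis. Payload 16.7 kg.
Tool frame: the origin (TCP) lies at the very end of the fingers, on their centre line; the grasp point (between the pads) lies 19 mm behind it (bot.grip_point_offset is the distance from the TCP to the grasp point, in m); y points along the fingers, z is the direction in which the jaws open and shut, and the axes are right-handed (so a half turn about y gives the same grasp; the last joint's range is limited). The gripper opens to 94 mm and grips with 3 to 60 N. Pads are 16 mm wide; open, the fingers measure 119 mm over their backs; the gripper's body (75 mm by 177 mm) begins 78 mm behind the grasp point.
Start: joints at [-1.369, 0.426, 0.074, 1.606, -0.034, 1.111, -0.067], TCP at [0.233, 0.634, 0.205] pointing down, gripper open.
Joint ranges: [-2.85, 2.85], [-0.5, 2.14], [-1.23, 1.37], [0.21, 2.46], [-1.02, 4.16], [0.16, 2.05], [-2.73, 2.73]. Speed limits (rad/s): [1.89, 1.89, 2.39, 2.39, 3.01, 3.01, 3.01].

INTERFACE

Orientations are given as [roll, pitch, yaw] about the fixed x, y, z axes, in that order (R = Rz(yaw) Ry(pitch) Rx(roll)).
In Python, from station import bot gives the robot as it stands. The module is installed in compiled form; this text tells all that it offers.
- The arm moves only by the tool carry_out, never from a script. Its argument "commands" is a list of rows, each a list of 5 numbers: the opening, from 0 (shut) to 1 (fully open), then the shift along the tool's x, y, z in cm, then the turn about the tool's y in degrees. In form: [[grip, tx, ty, tz, twist], ...]. A call has 1 to 8 rows; each row shifts and turns the pose as measured when the row begins, along the tool's axes as they then stand; what a row does not reach is not made up. A row lasts 1/12 s, in which the tool goes at most 41.7 mm and 7.16 degrees, less where a joint would pass 70% of its speed; a pose out of reach is approached as far as the arm can. A call is refused whole if a number of a shift passes 4.17 or a number of a turn 7.16, either way. A call with a gripper value outside its range is refused whole. The fingers move at their own pace and stop on an object; "newtons" is the grip in N (left out, the last holds). Time passes only in rows, so rows that do not move let the fingers close. It gives the time, the measured TCP pose, the force and the opening at its end, in the units of the state.
- bot.read_state(): the state, without advancing time (a new reading comes with each control period).
- bot.capture(name): name is "scene" or "top"; returns a dict with "frame" (480x640x3 uint8, blue, green, red), "fx", "fy", "cx", "cy" (pixels), "T" (4x4, takes a point from camera to world coordinates). Camera axes: x right, y up, looking along -z (the intrinsics and any distortion apply to the point x, -y, -z); pixel columns grow to the right and rows downward; lengths in m; the calibration is good to about 2 mm. A picture is of the moment at which its call begins. There is no depth.
- bot.sign_off(): hands the job in, once; it reports no verdict.
The state is a dict: "time_s": time; "qpos": joint angles; "joint_velocities": joint speeds; "tau": joint torques, N m; "tool_pos": TCP position; "ee_rot": TCP orientation; "contact_force": force on the tool from outside, world axes, zero at the start; "torque": the same for the moment, N m; "width": finger opening in m.
Only numpy, scipy, OpenCV 4.12 (cv2) and the standard library are available. Lean on these libraries where they do the work, as an engineer would, in place of code of your own. Each camera call takes 0.05 s, during which the arm holds its last target.

TASK

Open the gravity shutter on the laser head: with the fingertips, push the red lockout chock by its upright tab so that it slides along the table out from under the yellow lever until its riser stands a finger's breadth clear of it, never lifting or tipping it. Then press the pad at the lever's long end all the way down, so that the lever raises the heavy steel flap, and finish while holding the pad down with the fingertips. Lift nothing by hand, do not touch the flap itself, and leave the other things on the table where they are.

Things in the scene. Friction and masses are not known exactly. Their poses are not given: they have to be found in the camera images.
- fixture: Shutter fixture screwed to the table: grey laser head (130 x 106 x 70 mm) with a port on top, a steel flap lying on it and a yellow lever beside it on a dark steel stand. Origin on the table directly under the lever's pivot; z up; +y points along the lever's long arm (level), -y to the laser head; +x is the side on which the chock's tab stands. The pivot axis is along x, 85 mm above the table.
- lever (a joint): Yellow lever, 25 mm wide, 12 mm thick, reaching 240 mm from the pivot to the long (+y) end and 80 mm to a steel roller at the short end under the flap's free edge. Angle in rad: 0 at rest, when the long arm slopes up by 0.28 rad from level; grows as the long end is pressed down; stopped at 0.55, when it slopes down by 0.27. Pressing the pad down takes about 2 to 5 N; let go, it returns by the flap's weight. With the chock under it, it stops after about 0.1 rad.
- press_pad: Black rubber press pad fixed on top of the lever at its long end, 36 mm across the lever (x), 44 mm along it (y), 8 mm thick, giving up to 2 mm under the finger. Origin at the centre of its underside, 220 mm along the lever from the pivot and 6 mm above the lever's middle line; its z is square to the lever.
- pad_top (a point): Centre of the press pad's top face, 220 mm along the lever from the pivot and 14 mm above its middle line. About 159 mm above the table at rest and 40 mm when the lever is fully down.
- flap: Heavy steel flap, 130 mm wide (x), 128 mm long, 14 mm thick, about 1.8 kg, with a yellow stripe at its free edge. Origin on its hinge, 190 mm from the pivot towards -y and 78 mm up; the free edge faces the lever. Lies level when shut; tips up by about 0.38 rad when the lever is fully down.
- flap_edge (a point): Middle of the flap's free edge, on its top face. It rises about 45 mm from shut to fully raised.
- chock: Loose lockout chock, 0.6 kg: a flat red foot 172 x 60 x 12 mm with two red uprights. Under the lever stands the riser (30 mm in x, 40 mm in y, up to 94 mm above the table); 95 mm further along stands an upright tab 12 mm thick, 60 mm wide, up to 62 mm above the table. Origin on its underside below the riser's centre; its +x points to the tab. The foot runs from x = -31 to 141 mm, 34 mm past the tab. Slides on the table.
- chock_tab (a point): Centre of the tab's inner face (the face towards the lever): 95 mm along the chock's x from its origin, 40 mm above its underside. Between riser and tab 80 mm is free above the foot.
- mirror_mount: Bystander, loose: mirror on a post (grey disc foot 52 mm across, black 44 mm square head), 107 mm tall. Origin at the centre of its underside.
- lens_mount: Bystander, loose: lens on a post, 52 mm foot, 117 mm tall. Origin at the centre of its underside.
- lens_mount2: Bystander, loose: second lens on a post, 52 mm foot, 102 mm tall. Origin at the centre of its underside.
- screwdriver: Bystander, loose: screwdriver 160 mm long lying past the lever's long end.
- jar: Bystander, loose: closed jar, 50 mm across, 60 mm tall. Origin at the centre of its underside.
- post_spare: Bystander, loose: bare steel post standing, 25 mm across, 75 mm tall. Origin at the centre of its underside.
- filter_box: Bystander, loose: blue box 60 x 80 x 30 mm. Origin at the centre of its underside.

How it is judged:
By the outcome, as a careful person would: the job done as asked, in the order asked, and still so for the second after the job is handed in, while the arm keeps its last pose, push and grip.
It also fails if it takes over 48 s, if anything falls off the work surface, if the arm or the gripper's body presses on something with over 40 N, if the wrist force passes 120 N, or if a joint passes its speed limit or range.

## Working session

There is one attempt and no reset: what is moved stays moved. The work goes in short steps, Python scripts to look and compute and a tool call to move; the robot and the scene stay as the last step left them, time stands still between calls to the robot, and variables do not carry over. Pictures are saved under pics/ and viewed, and the job is handed in when it is done.

Besides the shell and the picture viewer there is one more tool, called after "Request:" as a command line: name --pt "numbers of a row" for each row, then --argument value for the rest. carry_out: Moves the arm, as the interface text tells. Its arguments: {"type":"object","properties":{"commands":{"type":"array"},"newtons":{"type":"number"}},"required":["commands"]}

```bash
mkdir -p pics; python3 - <<'E'
from station import bot
import cv2,numpy as np
for n in("scene","top"):
    c=bot.capture(n);cv2.imwrite(f"pics/{n}0.png",c["frame"]);print(n,{k:v for k,v in c.items() if k!="frame"})
s=bot.read_state();print(s)
E
```

```text
scene {'fx': 543.2324887711721, 'fy': 543.2324887711721, 'cx': 316.68653088653446, 'cy': 237.41381785032627, 'T': array([[ 0.74685599, -0.43689951,  0.50132319,  1.01577298],
       [ 0.66473562,  0.46982603, -0.58085288, -0.46727393],
       [ 0.01823965,  0.76706084,  0.64131505,  0.71338273],
       [ 0.        ,  0.        ,  0.        ,  1.        ]])}
top {'fx': 433.59818389706874, 'fy': 433.59818389706874, 'cx': 317.9897331948378, 'cy': 243.15493541463002, 'T': array([[ 0.0094089 ,  0.98823575, -0.1526485 ,  0.43584158],
       [-0.99990445,  0.00775202, -0.01144575,  0.03869597],
       [-0.01012777,  0.15274161,  0.98821426,  0.91400803],
       [ 0.        ,  0.        ,  0.        ,  1.        ]])}
{'time_s': 0.1, 'qpos': array([-1.36846927,  0.42667117,  0.07387793,  1.60653293, -0.03411435,
        1.1107972 , -0.06709235]), 'joint_velocities': array([-0.00072498, -0.0011402 , -0.00151468, -0.00117343,  0.00163405,
       -0.00026608,  0.00078671]), 'tau': array([ 1.03835095e-02, -9.37455654e+01,  3.67813356e+00, -4.55045485e+01,
       -4.85328329e-02,  1.67993928e-02,  3.23452446e-05]), 'tool_pos': array([0.23251566, 0.63327153, 0.20484969]), 'ee_rot': array([-1.57194219e+00, -7.81175750e-05, -3.51879770e-01]), 'contact_force': array([-0.63835615, -0.1581805 , -0.12696853]), 'torque': array([-0.01172275,  0.02659017,  0.01505382]), 'width': 0.09430255939107382}
```

View pics/scene0.png

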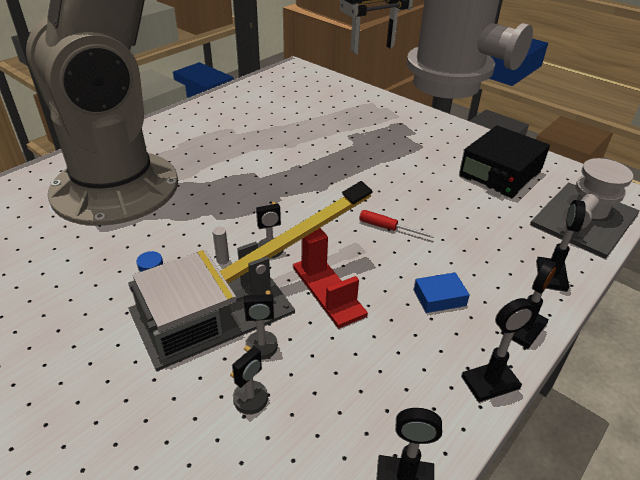

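View pics/top0.png

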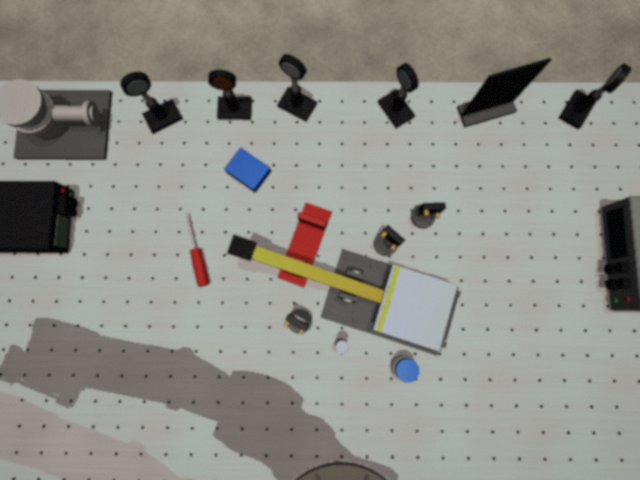

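```bash
cat > h.py <<'E'
import numpy as np,cv2
from station import bot
def proj(c,P):
    P=np.atleast_2d(P);T=c["T"];q=(P-T[:3,3])@T[:3,:3]
    return np.c_[c["cx"]+c["fx"]*q[:,0]/-q[:,2],c["cy"]+c["fy"]*q[:,1]/q[:,2]]
def unproj(c,u,v,z):
    T=c["T"];d=T[:3,:3]@np.array([(u-c["cx"])/c["fx"],-(v-c["cy"])/c["fy"],-1]);o=T[:3,3]
    return o+d*(z-o[2])/d[2]
def crop(c,x,y,w,h,s,name):
    cv2.imwrite(name,cv2.resize(c["frame"][y:y+h,x:x+w],None,fx=s,fy=s,interpolation=cv2.INTER_CUBIC))
E
python3 - <<'E'
from h import *
c=bot.capture("top");crop(c,220,190,200,150,4,"pics/t1.png")
c=bot.capture("scene");crop(c,240,170,160,120,5,"pics/s1.png"); crop(c,240,220,160,120,5,"pics/s2.png")
E
```

```text
(no output)
```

View pics/t1.png

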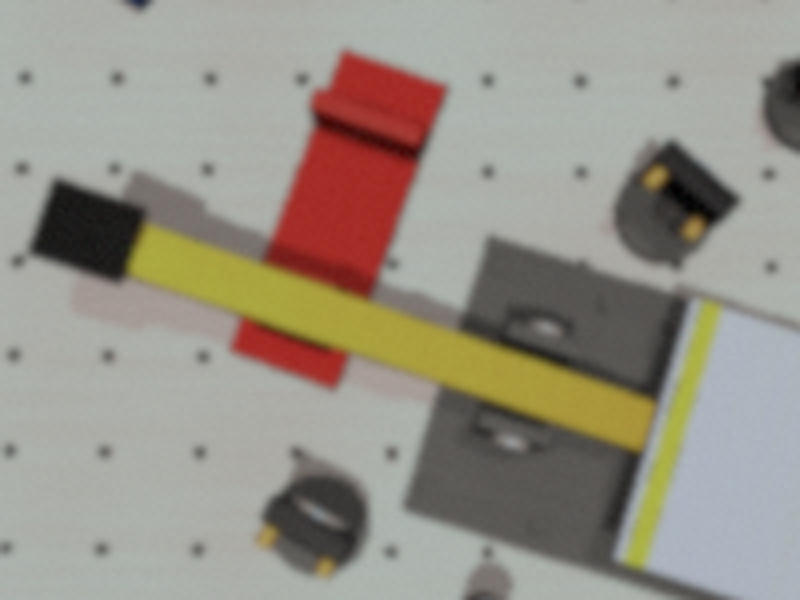

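View pics/s1.png

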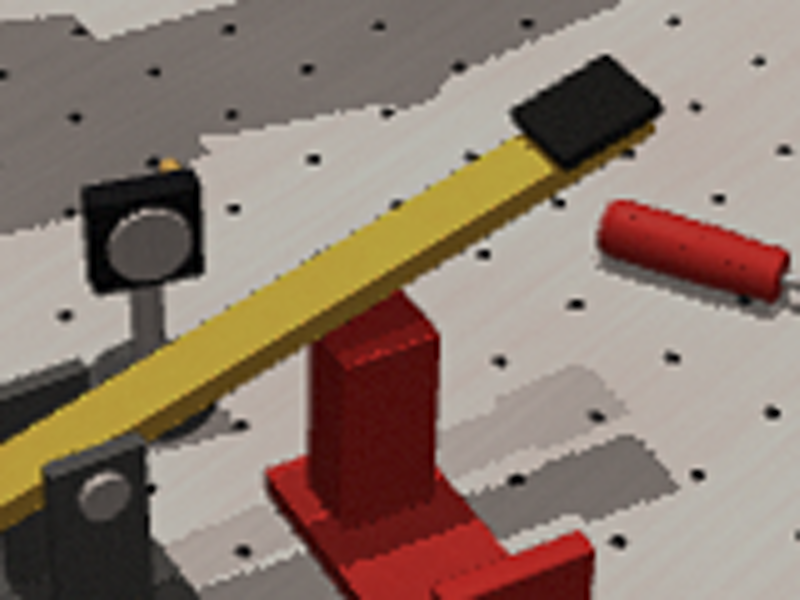

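View pics/s2.png

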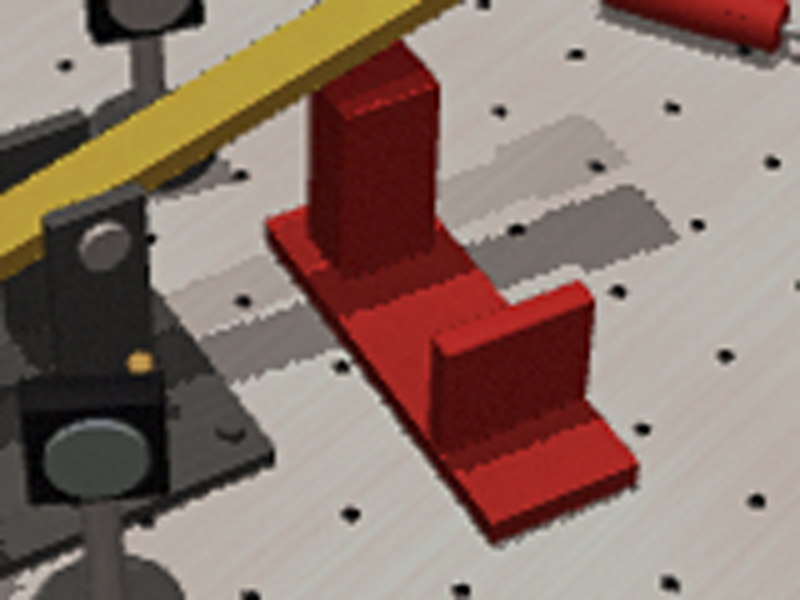

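```bash
cat > fit.py <<'E'
from h import *
from scipy.optimize import least_squares
ct=bot.capture("top");cs=bot.capture("scene")
def pose(p,L):
    c,s=np.cos(p[2]),np.sin(p[2]);return np.asarray(L)@np.array([[c,-s,0],[s,c,0],[0,0,1]]).T+[p[0],p[1],0]
def fit(obs,p0):
    f=lambda p:np.concatenate([(proj(c,pose(p,L))-U).ravel() for c,L,U in obs])
    r=least_squares(f,p0);return r.x,r.fun.reshape(-1,2)
t=lambda a:np.array(a)/4+[220,190]
s1=lambda a:np.array(a)/5+[240,170]
s2=lambda a:np.array(a)/5+[240,220]
E
python3 - <<'E'
from fit import *
z=.012
p,r=fit([(ct,[[.141,.03,z],[.141,-.03,z],[-.031,.03,z],[-.031,-.03,z]],t([[345,50],[447,88],[232,350],[337,388]])),
 (cs,[[.141,-.03,z],[.141,.03,z],[-.031,-.03,z]],s2([[497,522],[637,465],[268,222]]))],[.55,.1,-.3])
print("chock",p,r.round(1).tolist())
a=.28;P=[]
for x,l in((.018,.242),(.018,.198),(-.018,.198),(-.018,.242)):
    P.append([x,l*np.cos(a)-.014*np.sin(a),.085+l*np.sin(a)+.014*np.cos(a)])
q,r=fit([(ct,P,t([[55,180],[148,212],[122,282],[32,250]])),(cs,P,s1([[662,105],[570,165],[515,112],[605,57]])),
 (ct,[[.065,-.062,.085],[-.065,-.062,.085]],t([[692,297],[615,560]]))],[.5,0,-.3])
print("fix",q,r.round(1).tolist())
print("padtop",pose(q,[[0,.22*np.cos(a)-.014*np.sin(a),.085+.22*np.sin(a)+.014*np.cos(a)]]))
a=-.27
print("padtopdown",pose(q,[[0,.22*np.cos(a)-.014*np.sin(a),.085+.22*np.sin(a)+.014*np.cos(a)]]))
d=np.array([np.cos(q[2]),np.sin(q[2])])
R=np.array([[d[0],-d[1]],[d[1],d[0]]])
print("chock in fix",R.T@(p[:2]-q[:2]),p[2]-q[2])
print("tab",pose(p,[[.095,0,.04],[.055,0,.04]]), "mid")
print("filter box corner etc",[unproj(ct,u,v,.03) for u,v in((262,190),(226,170),(241,150),(270,165))])
print("screw",[unproj(ct,u,v,.02) for u,v in((200,285),(188,213))])
print("lens", [unproj(ct,220+u/4,190+v/4,.0) for u,v in((640,230),(315,520),)], unproj(ct,428,212,0))
E
```

```text
chock [ 0.5230745   0.09536079 -0.33690856] [[-0.9, -1.5], [0.0, -1.7], [-1.0, -0.8], [-0.2, -0.5], [-1.8, 0.2], [-0.0, -0.9], [-2.2, -0.8]]
fix [ 0.48208737 -0.016812   -0.31480296] [[0.3, -2.9], [0.7, -2.3], [0.3, -0.7], [-1.1, -1.2], [-0.6, -2.0], [-2.7, -1.6], [-2.6, -1.4], [-0.5, -2.4], [0.0, -0.3], [-1.1, -0.6]]
padtop [[0.54635499 0.18055102 0.15925302]]
padtopdown [[0.54889414 0.18834864 0.03981188]]
chock in fix [0.00424096 0.11935114] -0.022105593927390366
tab [[0.61273371 0.06395654 0.04      ]
 [0.57498247 0.07717939 0.04      ]] mid
filter box corner etc [array([0.68472499, 0.1679048 , 0.03      ]), array([0.72801157, 0.24571818, 0.03      ]), array([0.77262097, 0.21543657, 0.03      ]), array([0.73961302, 0.15248135, 0.03      ])]
screw [array([0.48474925, 0.29146161, 0.02      ]), array([0.63633331, 0.32467905, 0.02      ])]
lens [array([ 0.56871211, -0.08268523,  0.        ]), array([0.41520731, 0.08772712, 0.        ])] [ 0.64670374 -0.1867608   0.        ]
```

Request:
carry_out --pt "0.27 2.87 -0.2 -2.29 -1" --pt "0.27 2.87 -0.2 -2.29 0" --pt "0.27 2.87 -0.2 -2.29 0" --pt "0.27 2.87 -0.2 -2.29 0" --pt "0.27 2.87 -0.2 -2.29 0" --pt "0.27 2.87 0 -2.29 0" --pt "0.27 2.87 0 -2.29 0" --pt "0.27 2.87 0 -2.29 0" --newtons 30

```text
time_s: 0.97
tool_pos: [0.3883, 0.3819, 0.2134]
ee_rot: [-1.571, 0.003, -0.32]
contact_force: [0.0, -0.1, 0.4]
width: 0.0441
```

Request:
carry_out --pt "0.27 3.2 0 -2.6 0" --pt "0.27 3.2 0 -2.6 0" --pt "0.27 3.2 0 -2.6 0" --pt "0.27 3.2 0 -2.6 0" --pt "0.27 3.2 0 -2.6 0" --pt "0.27 3.2 0 -2.6 0" --pt "0.27 3.2 0 -2.6 0" --pt "0.27 3.2 0 -2.6 0"

```text
time_s: 1.63
tool_pos: [0.5657, 0.0994, 0.2146]
ee_rot: [-1.566, 0.001, -0.318]
contact_force: [1.2, 0.9, 0.0]
width: 0.0251
```

Request:
carry_out --pt "0.27 0 0 0 0" --pt "0.27 0 0 0 0"

```text
time_s: 1.8
tool_pos: [0.5693, 0.09, 0.2148]
ee_rot: [-1.568, -0.001, -0.328]
contact_force: [-0.3, 0.7, 0.5]
width: 0.0251
```

Request:
carry_out --pt "0.27 1.9 0 -1.0 0.4" --pt "0.27 0 0 0 0" --pt "0.27 0 0 0 0"

```text
time_s: 2.05
tool_pos: [0.5842, 0.074, 0.2148]
ee_rot: [-1.568, -0.001, -0.336]
contact_force: [-0.6, 0.7, -0.6]
width: 0.0255
```

```bash
python3 - <<'E'
from h import *
s=bot.read_state();print(s["tool_pos"],s["ee_rot"],s["contact_force"])
c=bot.capture("scene");crop(c,220,100,240,240,2.5,"pics/s3.png")
print(proj(c,s["tool_pos"]))
E
```

```text
[0.58423648 0.07400254 0.21475865] [-1.56792104e+00 -1.00005708e-03 -3.36334208e-01] [-0.59766093  0.72465579 -0.58466711]
[[334.83570399 198.85568697]]
```

View pics/s3.png

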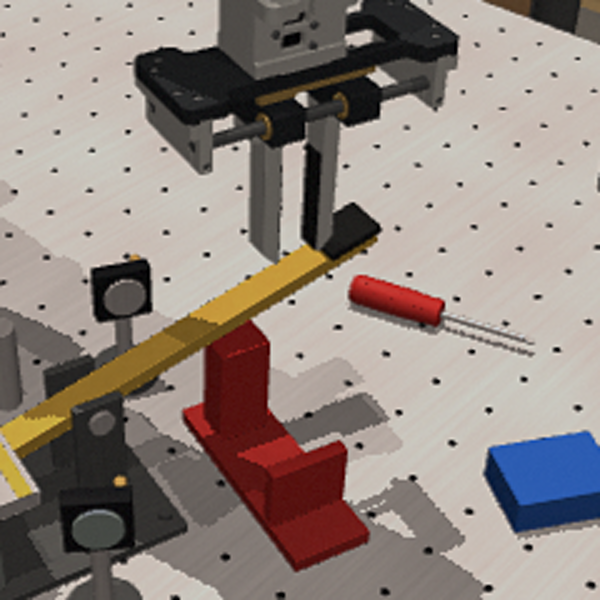

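Request:
carry_out --pt "0.27 0 2.5 0 0" --pt "0.27 0 2.5 0 0" --pt "0.27 0 2.5 0 0" --pt "0.27 0 2.5 0 0" --pt "0.27 0 2.5 0 0" --pt "0.27 0 1.5 0 0" --pt "0.27 0 0 0 0" --pt "0.27 0 0 0 0"

```text
time_s: 2.77
tool_pos: [0.5827, 0.0836, 0.0714]
ee_rot: [-1.563, -0.003, -0.325]
contact_force: [-0.1, -0.2, -0.5]
width: 0.0255
```

```bash
python3 - <<'E'
from h import *
s=bot.read_state();print(s["tool_pos"],s["ee_rot"],s["contact_force"])
c=bot.capture("scene");crop(c,220,130,240,240,2.5,"pics/s4.png")
E
```

```text
[0.58266497 0.08364062 0.0713949 ] [-1.56308204 -0.00292278 -0.3252589 ] [-0.08423824 -0.21881361 -0.54898025]
```

View pics/s4.png

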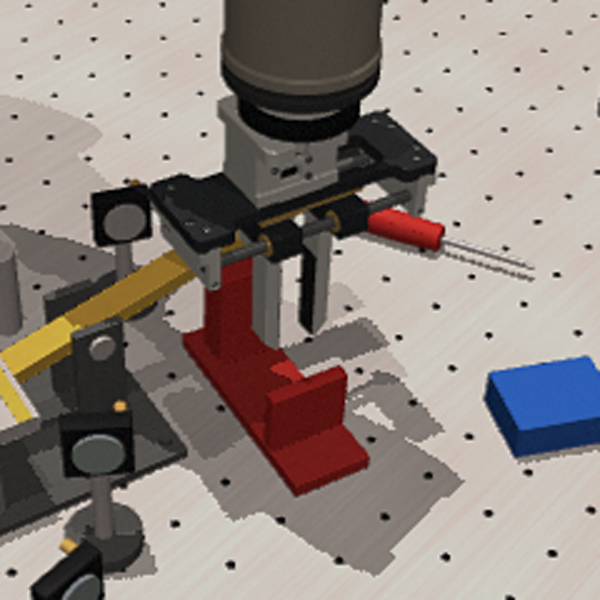

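Request:
carry_out --pt "0.27 0.5 0 -0.9 0.4" --pt "0.27 0 1.0 0 0" --pt "0.27 0 1.0 0 0" --pt "0.27 0 1.0 0 0" --pt "0.27 0 0.7 0 0" --pt "0.27 0 0 0 0" --pt "0.27 0 0 0 0"

```text
time_s: 3.4
tool_pos: [0.5873, 0.0738, 0.0349]
ee_rot: [-1.559, -0.008, -0.332]
contact_force: [0.4, -0.5, -0.2]
width: 0.0254
```

```bash
python3 - <<'E'
from h import *
s=bot.read_state();print(s["tool_pos"],s["ee_rot"],s["contact_force"])
c=bot.capture("scene");crop(c,220,130,240,240,2.5,"pics/s5.png")
E
```

```text
[0.58727914 0.07384999 0.0348554 ] [-1.55888675 -0.00776692 -0.33246969] [ 0.40092907 -0.53468475 -0.18647111]
```

View pics/s5.png

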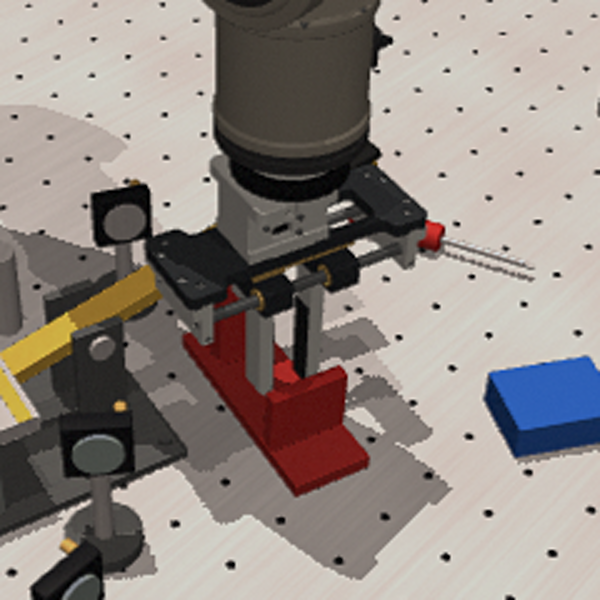

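Request:
carry_out --pt "0.27 0.6 0 0 0" --pt "0.27 0.6 0 0 0" --pt "0.27 0.5 0 0 0" --pt "0.27 0.5 0 0 0" --pt "0.27 0.5 0 0 0" --pt "0.27 0.5 0 0 0"

```text
time_s: 3.95
tool_pos: [0.619, 0.0635, 0.0356]
ee_rot: [-1.559, -0.005, -0.331]
contact_force: [-3.8, 1.5, 2.0]
width: 0.0258
```

Request:
carry_out --pt "0.27 0.6 0 0 0" --pt "0.27 0.6 0 0 0" --pt "0.27 0.6 0 0 0" --pt "0.27 0.6 0 0 0" --pt "0.27 0.5 0 0 0" --pt "0.27 0.5 0 0 0"

```text
time_s: 4.45
tool_pos: [0.6538, 0.0515, 0.0356]
ee_rot: [-1.559, -0.003, -0.331]
contact_force: [-3.9, 1.3, 1.6]
width: 0.0254
```

```bash
python3 - <<'E'
from h import *
s=bot.read_state();print(s["tool_pos"],s["ee_rot"],s["contact_force"])
c=bot.capture("scene");crop(c,220,130,240,240,2.5,"pics/s6.png")
E
```

```text
[0.65376258 0.05152437 0.03564799] [-1.55904966 -0.00316404 -0.33101509] [-3.93606455  1.34907446  1.55270837]
```

View pics/s6.png

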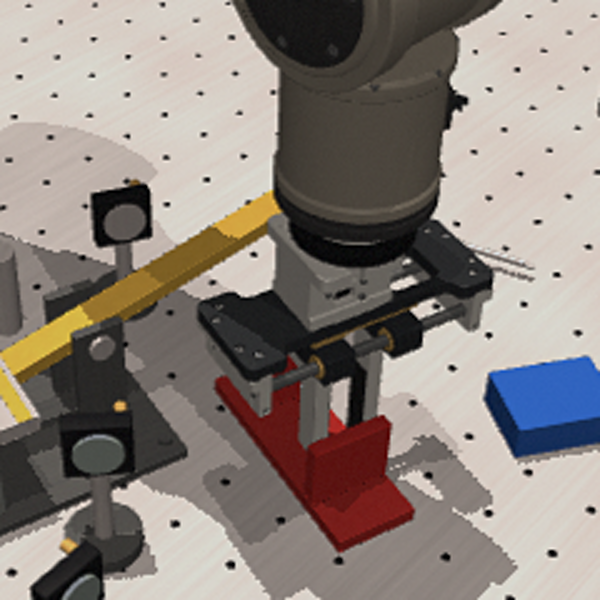

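Request:
carry_out --pt "0.27 -0.8 0 0 0" --pt "0.27 -0.7 0 0 0" --pt "0.27 0 -2 0 0" --pt "0.27 0 -3 0 0" --pt "0.27 0 -3 0 0" --pt "0.27 0 -3 0 0" --pt "0.27 0 -3 0 0" --pt "0.27 0 -3 0 0"

```text
time_s: 5.17
tool_pos: [0.6319, 0.0547, 0.2053]
ee_rot: [-1.565, 0.001, -0.332]
contact_force: [0.7, 1.0, -0.7]
width: 0.0252
```

Request:
carry_out --pt "0 0 -3 0 0" --pt "0 2 0 4 0" --pt "0 2 0 3.6 0" --pt "0 2 0 3.6 0" --pt "0 0 0 3.6 0" --pt "0 0 0 0 0" --pt "0 0 0 0 0"

```text
time_s: 5.75
tool_pos: [0.738, 0.1777, 0.2512]
ee_rot: [-1.552, -0.014, -0.335]
contact_force: [0.3, -2.0, 0.4]
width: 0.0003
```

```bash
python3 - <<'E'
from h import *
s=bot.read_state();print(s["tool_pos"],s["ee_rot"],s["contact_force"])
c=bot.capture("scene");crop(c,220,130,240,240,2.5,"pics/s7.png")
c=bot.capture("top");crop(c,220,190,200,150,4,"pics/t7.png")
E
```

```text
[0.73796474 0.17771532 0.25116828] [-1.55196995 -0.01357711 -0.33463555] [ 0.29472584 -1.9580633   0.4392269 ]
```

View pics/s7.png

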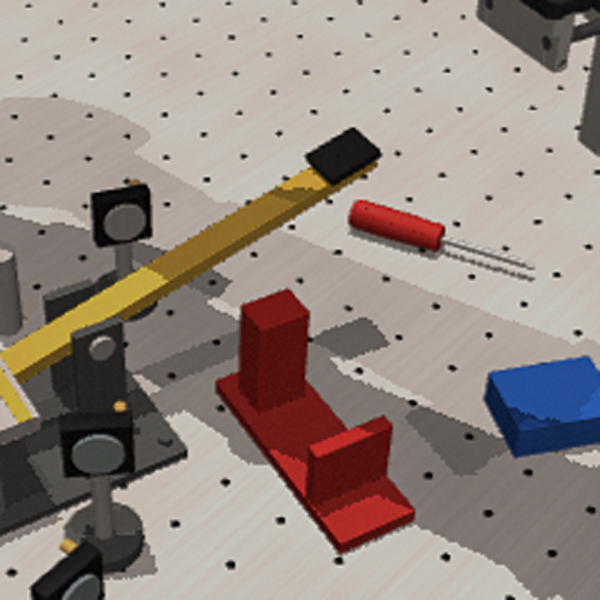

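View pics/t7.png

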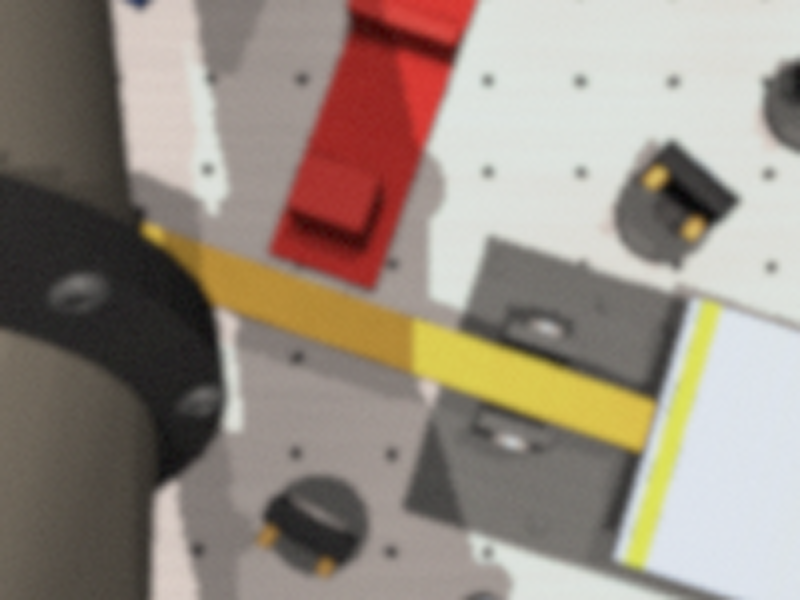

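```bash
python3 - <<'E'
from fit import *
z=.012
s7=lambda a:(np.array(a))/2.5+[220,130]
p,r=fit([(ct,[[-.031,.03,z],[-.031,-.03,z]],t([[270,252],[374,288]])),
 (cs,[[.141,-.03,z],[.141,.03,z],[-.031,-.03,z]],s7([[340,544],[413,508],[218,385]]))],[.57,.1,-.3])
print("chock",p,r.round(1).tolist())
q=np.array([.48208737,-.016812,-.31480296]);d=np.array([np.cos(q[2]),np.sin(q[2])])
R=np.array([[d[0],-d[1]],[d[1],d[0]]]);print(R.T@(p[:2]-q[:2]),p[2]-q[2])
E
```

```text
chock [ 0.57552802  0.07629393 -0.32376774] [[-0.8, -0.9], [0.2, -0.7], [-0.0, 0.1], [1.0, 0.6], [-2.4, -1.8]]
[0.06002043 0.11746241] -0.008964776923781004
```

Request:
carry_out --pt "0 -3 0 -0.9 0" --pt "0 -3 0 -0.9 0" --pt "0 -3 0 -0.9 0" --pt "0 -3 0 -0.9 0" --pt "0 -3 0 -0.9 0" --pt "0 -1.5 0 -0.5 0" --pt "0 0 0 0 0" --pt "0 0 0 0 0"

```text
time_s: 6.62
tool_pos: [0.5545, 0.1727, 0.2479]
ee_rot: [-1.551, -0.014, -0.348]
contact_force: [0.4, 0.0, -0.0]
width: 0.0004
```

Request:
carry_out --pt "0 -1.1 0 0.8 -1.5" --pt "0 0 2 0 0" --pt "0 0 2 0 0" --pt "0 0 1.5 0 0" --pt "0 0 0 0 0" --pt "0 0 0 0 0"

```text
time_s: 7.12
tool_pos: [0.5503, 0.1857, 0.1932]
ee_rot: [-1.548, -0.018, -0.319]
contact_force: [-0.1, -0.1, -0.2]
width: 0.0003
```

```bash
python3 - <<'E'
from h import *
s=bot.read_state();print(s["tool_pos"],s["ee_rot"],s["contact_force"])
c=bot.capture("scene");crop(c,220,130,240,240,2.5,"pics/s8.png")
c=bot.capture("top");crop(c,180,190,200,150,4,"pics/t8.png")
E
```

```text
[0.55030224 0.18566185 0.19323648] [-1.54776687 -0.01822957 -0.3194612 ] [-0.08643124 -0.05638463 -0.17746099]
```

View pics/s8.png

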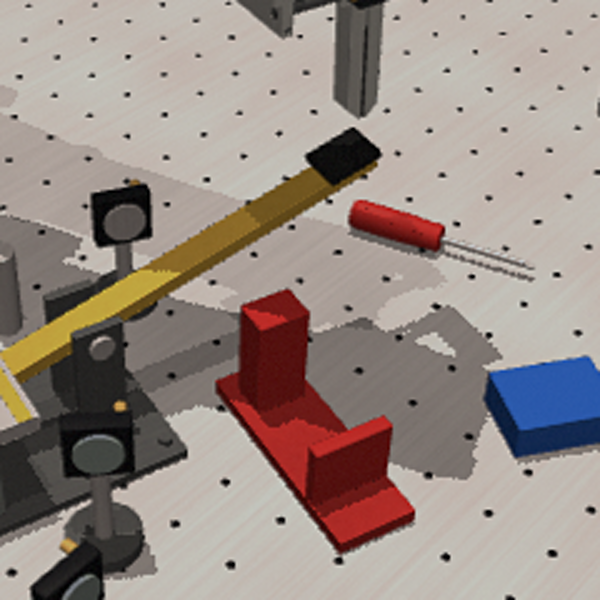

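Request:
carry_out --pt "0 -0.2 1.2 0 0" --pt "0 0 1.2 0 0" --pt "0 0 1 0 0" --pt "0 0 1 0 0" --pt "0 0 1 0 0" --pt "0 0 1 0 0"

```text
time_s: 7.72
tool_pos: [0.5531, 0.1893, 0.1285]
ee_rot: [-1.541, -0.024, -0.319]
contact_force: [0.5, 1.5, 3.4]
width: 0.0006
```

Request:
carry_out --pt "0 -0.3 1 0 0" --pt "0 0 1 0 0" --pt "0 0 1 0 0" --pt "0 0 1 0 0" --pt "0 0 1 -0.1 0" --pt "0 0 1 0 0"

```text
time_s: 8.22
tool_pos: [0.5514, 0.1907, 0.0615]
ee_rot: [-1.542, -0.023, -0.319]
contact_force: [0.3, -0.4, 3.1]
width: 0.0006
```

```bash
python3 - <<'E'
from h import *
s=bot.read_state();print(s["tool_pos"],s["ee_rot"],s["contact_force"])
c=bot.capture("scene");crop(c,120,130,320,240,2.5,"pics/s9.png")
E
```

```text
[0.55140835 0.19073021 0.06146787] [-1.54159452 -0.02329931 -0.31904387] [ 0.34298348 -0.38581121  3.07116802]
```

View pics/s9.png

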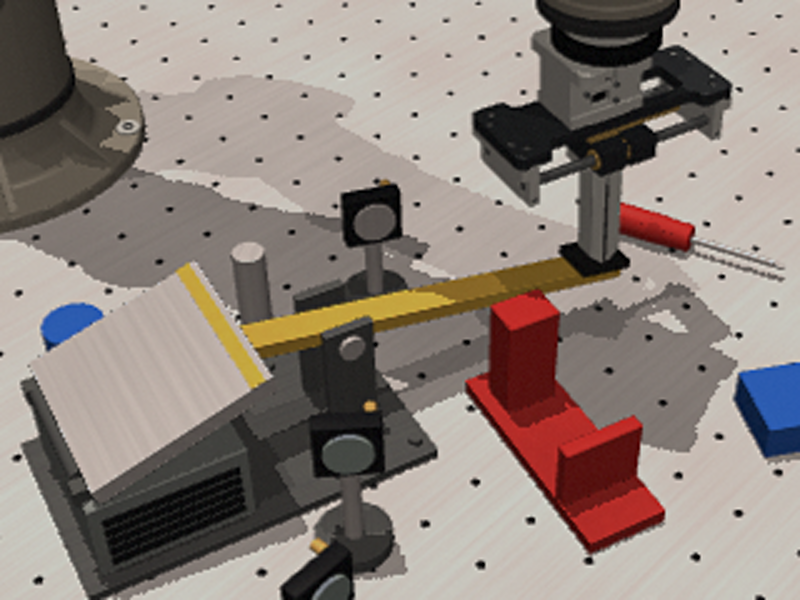

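Flap is rising and the riser is clear of the lever. The last 2 cm follow.

Request:
carry_out --pt "0 0 0.7 0 0" --pt "0 0 0.6 0 0" --pt "0 0 0.4 0 0" --pt "0 0 0.2 0 0" --pt "0 0 0.1 0 0"

```text
time_s: 8.68
tool_pos: [0.5512, 0.1894, 0.0373]
ee_rot: [-1.545, -0.021, -0.32]
contact_force: [-7.3, -3.8, 28.2]
width: 0.0006
```

Request:
carry_out --pt "0 0 0 0 0" --pt "0 0 0 0 0"

```text
time_s: 8.85
tool_pos: [0.5511, 0.1895, 0.0383]
ee_rot: [-1.544, -0.021, -0.321]
contact_force: [-4.2, -0.6, 8.8]
width: 0.0006
```

Request:
carry_out --pt "0 0 0.06 0 0"

```text
time_s: 8.93
tool_pos: [0.5512, 0.1896, 0.0382]
ee_rot: [-1.544, -0.021, -0.321]
contact_force: [-3.0, -3.1, 9.5]
width: 0.0006
```

```bash
python3 - <<'E'
from h import *
for i in range(10):
    c=bot.capture("top"); s=bot.read_state();print(s["tool_pos"].round(4),s["contact_force"].round(1))
crop(c,180,130,240,180,3,"pics/t10.png")
c=bot.capture("scene");crop(c,120,130,320,240,2.5,"pics/s10.png")
E
```

```text
[0.5511 0.1895 0.0381] [-3.3 -0.9  8.8]
[0.5512 0.1895 0.0381] [-3.5 -1.1  8.9]
[0.5512 0.1895 0.0381] [-3.3 -1.1  9.4]
[0.5511 0.1896 0.0381] [-3.9 -1.3  9.9]
[0.5512 0.1895 0.0381] [-3.5 -0.8  9.3]
[0.5512 0.1895 0.0381] [-3.8 -0.2  9.4]
[0.5512 0.1896 0.0381] [-3.  -1.5  9.1]
[0.5512 0.1896 0.0382] [-3.6 -1.7  9. ]
[0.5511 0.1896 0.0381] [-4.  -1.3  9. ]
[0.5512 0.1895 0.0382] [-3.5 -1.3  8.8]
```

View pics/s10.png

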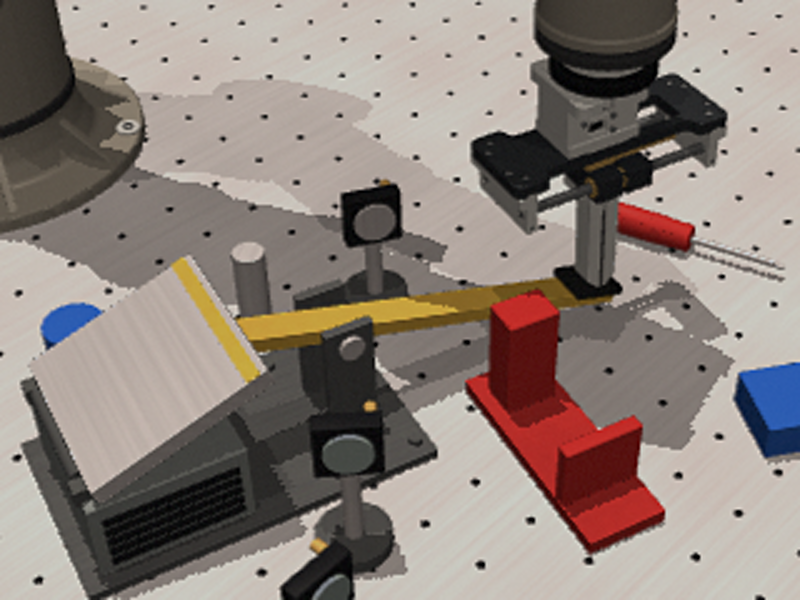

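```bash
python3 -c "
from station import bot
bot.sign_off()"
```

```text
the job is handed in; nothing more can be done
```

The shutter is open and the job is handed in, with the closed fingertips still holding the pad down. It took about 10 s of the 48 s allowed.

- **Chock:** I pushed it about 5 cm by its tab with two slightly opened fingertips, using about 4 N. It stayed flat on the table in every picture.
- **Riser clearance:** The gap to the lever comes out at about 23 mm from the arm's travel and about 32 mm from the camera fit. The two disagree by several millimetres, but both give a finger's breadth or more.
- **Pad:** I pressed down to the lever's stop. The force was about 3 N on the way and peaked at 28 N on the stop, so I eased it to a steady 9 N. A sideways force of about 4 N remained at the fingertip.
- **Lever down:** The fingertip stayed at 38 mm height, against a nominal 40 mm for the pad top fully down, and showed no drift in ten readings. I judged full travel from this height and the force on the stop. I did not measure the lever angle.
- **Last picture:** It shows the flap raised. The bystanders in view look unmoved; I did not re-measure them.

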